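# Open the slide box with the spatula and poise the slides over their pocket

## Robot

A 7-joint arm with a two-finger parallel gripper is mounted at the origin on a cart in front of the work surface, level with it; the furniture and walls round the work are solid. World frame = base frame: x ahead of the robot, y to its left, z up, the work surface at z = 0. Lengths are in m, angles in rad, forces in N, time in s.
With the tool pointing down it reaches from about 0.4 to 0.85 m from the base axis. Payload 6.9 kg.
Tool frame: the origin (TCP) lies midway between the tips of the shut fingers; the grasp point (between the pads) lies behind it (ctrl.pinch_z is the z of the grasp point in the tool frame, in m); z points along the fingers, y is the line along which they close (so a half turn about z gives the same grasp; the last joint's range is limited). The gripper opens to 85 mm and grips with 20 to 120 N. Pads are 22 mm wide; open, the fingers measure 114 mm over their backs; the gripper's body (76 mm by 85 mm) begins 54 mm behind the grasp point. The pads swing forward as they close: fully open they stand 13 mm farther back than shut.
Start: joints at [0.105, 0.507, -0.238, 1.5, 0.126, 1.149, -0.155], TCP at [0.625, -0, 0.231] pointing down, gripper open.
Joint ranges: [-3.08, 3.08], [-0.24, 2.05], [-1.43, 1.35], [0, 2.5], [-1.52, 4.66], [0.17, 1.96], [-2.89, 2.89]. Speed limits (rad/s): [2.39, 2.39, 3.14, 3.14, 3.14, 3.14, 3.14].

## Interface

Orientations are given as a unit quaternion [w, x, y, z].
In Python, from station import ctrl, get_state, vision, ticket, models gives the robot as it stands. Calls block until the motion is done:
- ctrl.movep(position, orientation): joint-space move of the TCP to a pose.
- ctrl.movel(position, frame=None, max_speed=0.15): straight line of the TCP; frame=None keeps the orientation; max_speed is the mean speed in m/s.
- ctrl.set_joints(angles): joint-space move.
- ctrl.ungrasp() and ctrl.close_gripper(force=None): open the fingers fully, or close them until they stop; force is the grip in N (None keeps the last).
- ctrl.pause(seconds).
- ctrl.ik(position, orientation): joint angles nearest the present ones, or None.
- get_state(): the state.
- vision.grab_frame(name): name is "scene" or "side" or "wrist"; returns (picture, depth): 420x560x3 uint8, blue, green, red; 420x560 float32, m along the optical axis (not along the pixel's ray), 0 where there is no reading.
- vision.camera_info(name): a dict with "mtx" (3x3 intrinsics, pixels), "dist_coeffs" ([k1, k2, p1, p2, k3] as OpenCV has them; the pictures are not rectified), "R" (3x3) and "t" (3): a world point X has camera coordinates R X + t; the wrist camera has in their place "hand_eye" (4x4, takes a point from camera to tool coordinates, whose origin is the TCP and whose axes are the flange's). Camera axes: x right, y down, z forward; pixel columns grow to the right and rows downward; lengths in m; the calibration is good to about 2 mm. A picture is of the moment at which its call begins: read the wrist's pose just before it. camera_info takes no time and is no camera call.
A pose or a line that the arm cannot do raises ctrl.Unreachable and nothing moves.
- ticket.close_job(): hands the job in; it is judged then, once.
Trained networks look in the newest picture that a camera, given by its name, has taken for a name from the list of things; names that differ only in an ending like _2 or _b are one class to them, and where a whole thing is asked for, a point or a joint stands for the part that bears it (a point fixed in the world has none). Each returns a list of dicts, best first, with "p" (0 to 1); they miss things now and then, are a little off and sometimes report something else, mostly with a low value. They report only what shows in the picture. A call takes as long as a camera call. They do not tell look-alikes from the thing itself.
- models.recognise(camera, target): "point" ([column, row] in pixels, amid what is visible of it).
- models.masks_of(camera, target): "mask" (420x560 bool, what is visible of it) and "point" ([column, row] in pixels, amid what is visible of it).
The state is a dict: "time": time; "qpos": joint angles; "qd": joint speeds; "tau": joint torques, N m; "tcp_pos": TCP position; "eef_rot": TCP orientation; "contact_force": force on the tool from outside, world axes, zero at the start; "wrist_torque": the same for the moment, N m; "width": finger opening in m; "gripper_force": force on a finger pad.
Only numpy, scipy, OpenCV 4.12 (cv2) and the standard library are available. Lean on these libraries where they do the work, as an engineer would, in place of code of your own. Each camera call takes 0.05 s, during which the arm holds its last target. There are 200 camera calls.

## Task

Gently prise the lid of the slide box open with the blade of the spatula until it leans back well past upright (the gripper itself must not touch the box or its lid), then lay the spatula flat on the worktop. Then pick up the stack of glass slides, carry it over the test tube rack without touching the rack, and finish while still holding it level, hovering about 1.5 cm above the long pocket in the open box, centred on the pocket and in line with it, touching nothing but the gripper. Leave the two vials and the petri dish where they are.

Things in the scene. Friction and masses are not known exactly. Their poses are not given: they have to be found in the camera images.
- spatula: Flat spatula, loose, 160 mm long, 60 g: black bar handle 14 x 14 mm from x = -55 to +45 mm, ferrule to 57 mm, then a thin steel blade 18 mm wide, 2.5 mm thick, ending at x = +105 mm. Origin: underside of the handle near its middle; x points to the blade, z up. Blade and handle axes lie 7 mm above the underside. Grip the handle at the origin, across y, firmly (about 45 N).
- blade_tip (a point): Middle of the end edge of the spatula's blade (at x = 105, z = 7 mm in the spatula's frame).
- slide_box: Blue slide box fixed to the worktop, 86 x 100 x 35 mm. Origin: centre of the underside; front faces -x (about towards the robot), z up. Walls reach z = 22 mm; the lid covers z = 23 to 35 mm, its front face at x = -43 mm. Inside, a grey tray with its top level with the rim has a long pocket towards the front and a shorter, narrower one behind it.
- lip_mid (a point): Underside centre of the closed lid's lip (fixed to the box, does not move with the lid): x = -49.5, z = 30 mm in the box frame. The lip is a flat tongue on the lid's front face, 60 mm wide (along y), 3 mm thick, standing out from x = -43 to -57 mm; below it is free down to the worktop.
- slide_box_lid (a joint): Lid angle, rad: 0 closed, 1.57 upright, 1.92 fully open (leaning back against its stop, top edge about 115 mm high). Hinge axis along the box's y through x = +44, z = +23 mm; the front edge goes up, then back. Slightly stiff: let go, it stays anywhere from about 1.0 to 1.8, sinks shut below that and falls open above it. So push it over to about 1.85.
- pocket (a point): Centre of the mouth of the long pocket, 22 mm above the worktop, at x = -13, y = 0 in the box frame; axes as the box. Pocket 34 mm (x) by 84 mm (y), 12 mm deep. The other pocket is 18 x 50 mm.
- slides: Stack of clear glass slides with a frosted end, loose, lying flat on the dark mat, 26 x 76 x 8 mm, about 30 g. Origin: centre of the underside; length along y, width (grasp across it) along x, z up. Beyond it to the right, from about x = 0.51 m, y = -0.21 m outwards, stands the microscope's stage, 0.16 m high: keep the gripper's body clear of it.
- rack: Blue test tube rack with tubes, fixed, between the slides and the box, 61 mm (its x) by 198 mm (its y), 118 mm high to the tops of the tubes. Origin: centre of the underside. Its length runs about away from the robot.
- vial_a: Bystander: sample vial with white cap, 24 mm across, 54 mm high, on the robot's side of the rack. Origin: centre of the underside.
- vial_b: Bystander: sample vial with white cap, 24 mm across, 54 mm high, to the right of the rack. Origin: centre of the underside.
- dish: Bystander: round petri dish with lid, 60 mm across, 14 mm high, to the left of the box. Origin: centre of the underside.
- mat: Dark rubber mat under the slides, fixed flat on the worktop, 110 x 130 mm, 3 mm thick. Origin: centre of the underside.
Not all that is in view belongs to the job. There is more than one size of the slide_box; the job needs the smaller.

How it is judged:
By the outcome, as a careful person would: the job done as asked, in the order asked, and still so for the second after the job is handed in, while the arm keeps its last pose, push and grip.
It also fails if it takes over 70 s, if anything falls off the work surface, if the arm or the gripper's body presses on something with over 40 N, if the wrist force passes 120 N, or if a joint passes its speed limit or range.

## Working session

There is one attempt and no reset: what is moved stays moved. The work goes in short steps, each a Python script; the robot and the scene stay as the last script left them, time stands still between calls to the robot, and variables do not carry over. Pictures are saved under pics/ and viewed, at most 10 in all, crops included, and the job is handed in when it is done.

```bash
ls; mkdir -p pics
cat > h.py <<'E'
import numpy as np, cv2
from station import ctrl,get_state,vision,ticket,models
def world(name,uv,z=None,depth=None,pose=None):
    """pixels -> world, by plane z or by depth"""
    c=vision.camera_info(name); K=np.array(c["mtx"]);d=np.array(c["dist_coeffs"])
    uv=np.atleast_2d(np.array(uv,float))
    n=cv2.undistortPoints(uv.reshape(-1,1,2),K,d).reshape(-1,2)
    r=np.c_[n,np.ones(len(n))]
    if "R" in c: R=np.array(c["R"]).T; o=-R@np.array(c["t"]).ravel()
    else:
        H=np.array(c["hand_eye"]);p,Rt=pose; R=Rt@H[:3,:3]; o=Rt@H[:3,3]+p
    w=r@R.T
    if z is not None: return o+w*((z-o[2])/w[:,2])[:,None]
    return o+w*np.asarray(depth)[:,None]
def cloud(name,D,pose=None,mask=None):
    m=(D>0) if mask is None else (D>0)&mask
    v,u=np.nonzero(m)
    return world(name,np.c_[u,v],depth=D[v,u],pose=pose),np.c_[u,v]
E
cat > a.py <<'E'
from h import *
for n in("scene","side"):
    im,D=vision.grab_frame(n); cv2.imwrite(f"pics/{n}0.png",im); np.save(f"{n}0.npy",D)
    c=vision.camera_info(n); R=np.array(c["R"]); print(n,"campos",-R.T@np.array(c["t"]).ravel())
    for t in("spatula","slide_box","slides","rack","vial_a","dish","mat"):
        for k in models.masks_of(n,t)[:3]:
            P,_=cloud(n,D,mask=np.array(k["mask"]))
            if len(P)==0: print(n,t,k["p"],k["point"]);continue
            print(n,t,round(k["p"],2),np.round(k["point"]),"med",np.median(P,0).round(3),"lo",np.percentile(P,3,0).round(3),"hi",np.percentile(P,97,0).round(3),len(P))
s=get_state();print(s["time"],s["tcp_pos"],s["eef_rot"],ctrl.pinch_z,s["width"])
E
python3 a.py
```

```text
pics
scene campos [0.13062841 0.72422927 0.7997335 ]
scene spatula 0.91 [245. 281.] med [0.483 0.396 0.012] lo [0.414 0.388 0.006] hi [0.565 0.402 0.017] 467
scene slide_box 0.9 [179. 329.] med [0.48  0.572 0.045] lo [0.423 0.505 0.012] hi [0.544 0.629 0.048] 4294
scene slide_box 0.8 [242. 231.] med [0.554 0.306 0.035] lo [0.51 0.25 0.01] hi [0.601 0.346 0.038] 1569
scene slides 0.66 [374. 171.] med [ 0.442 -0.098  0.01 ] lo [ 0.426 -0.135  0.006] hi [ 0.459 -0.063  0.013] 185
scene rack 0.8 [311. 170.] med [0.558 0.053 0.056] lo [0.465 0.018 0.009] hi [0.655 0.07  0.113] 2448
scene vial_a 0.68 [310. 170.] med [0.558 0.053 0.051] lo [0.465 0.015 0.003] hi [0.656 0.07  0.113] 2490
scene vial_a 0.59 [326. 140.] med [ 0.614 -0.1    0.034] lo [ 0.608 -0.111  0.004] hi [ 0.624 -0.095  0.055] 114
scene vial_a 0.56 [361. 205.] med [0.388 0.06  0.039] lo [0.381 0.044 0.003] hi [0.4   0.065 0.056] 163
scene dish 0.89 [174. 246.] med [0.664 0.428 0.014] lo [0.639 0.401 0.007] hi [0.693 0.454 0.016] 451
scene mat 0.62 [378. 173.] med [ 0.443 -0.108  0.003] lo [ 0.393 -0.172 -0.   ] hi [ 0.499 -
[... 572 characters left out ...]
i [ 0.459 -0.073  0.014] 393
side rack 0.67 [316. 239.] med [0.558 0.034 0.049] lo [0.464 0.014 0.011] hi [0.656 0.063 0.114] 3677
side vial_a 0.69 [238. 257.] med [0.386 0.043 0.035] lo [0.378 0.038 0.006] hi [0.396 0.057 0.056] 255
side vial_a 0.6 [374. 282.] med [ 0.613 -0.117  0.026] lo [ 0.608 -0.122  0.002] hi [ 0.627 -0.104  0.049] 250
side dish 0.63 [292. 182.] med [0.664 0.413 0.014] lo [0.638 0.395 0.003] hi [0.691 0.45  0.017] 209
side mat 0.87 [293. 311.] med [ 0.446 -0.125  0.004] lo [ 0.393 -0.177  0.002] hi [ 0.5   -0.051  0.007] 2121
0.8 [6.24981474e-01 1.28424437e-05 2.31297743e-01] [-1.98902900e-05  7.07116583e-01  7.07096978e-01  3.12694530e-05] -0.0187 0.08504418626794429
```

View pics/scene0.png

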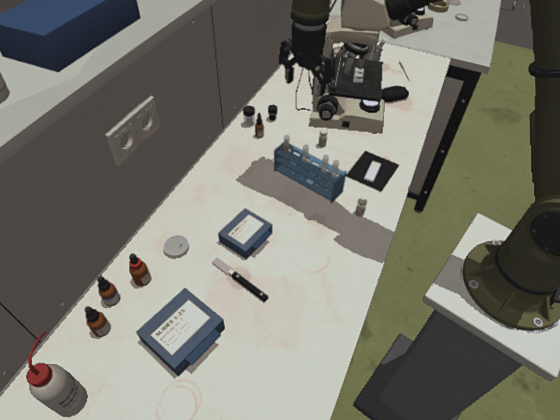

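```bash
cat > b.py <<'E'
from h import *
from scipy.spatial.transform import Rotation as Rn
def quat(yaw): # tool down, y axis (closing) at angle yaw from world +y ; start pose: check
    q=np.array([0,.70710678,.70710678,0]); r=Rn.from_euler('z',yaw)*Rn.from_quat(q[[1,2,3,0]])
    x=r.as_quat(); return x[[3,0,1,2]]
def Rof(q): return Rn.from_quat(np.array(q)[[1,2,3,0]]).as_matrix()
if __name__=="__main__":
    print(Rof(quat(0)).round(2), vision.camera_info("wrist"))
    # fit box top from scene + side depth
    for n in("scene","side"):
        D=np.load(f"{n}0.npy"); P,_=cloud(n,D)
        for nm,lo,hi in(("box",(.48,.22,.030),(.64,.38,.042)),("spat",(.38,.36,.004),(.60,.42,.03)),("slides",(.39,-.17,.0085),(.5,-.04,.02)),("rack",(.42,-.05,.02),(.70,.13,.13))):
            Q=P[((P>lo)&(P<hi)).all(1)]
            r=cv2.minAreaRect((Q[:,:2]*1000).astype(np.float32)); print(n,nm,len(Q),np.round(r[0]),np.round(r[1]),round(r[2],1))
    for y in(0,np.pi/2,-np.pi/2): print(ctrl.ik([.46,.394,.2],quat(y)))
E
python3 b.py
```

```text
[[ 0.  1.  0.]
 [ 1.  0.  0.]
 [ 0.  0. -1.]] {'mtx': array([[358.59674652,   0.        , 274.23934024],
       [  0.        , 358.59674652, 213.28830576],
       [  0.        ,   0.        ,   1.        ]]), 'dist_coeffs': array([-0.04396664,  0.        ,  0.        ,  0.        ,  0.        ]), 'hand_eye': array([[ 7.01018231e-04, -9.49980081e-01, -3.12309708e-01,
         8.07059796e-02],
       [ 9.99999701e-01,  5.63845673e-04,  5.29525209e-04,
        -1.46176206e-03],
       [-3.26943924e-04, -3.12309986e-01,  9.49980192e-01,
        -1.43023413e-01],
       [ 0.00000000e+00,  0.00000000e+00,  0.00000000e+00,
         1.00000000e+00]])}
scene box 1391 [556. 295.] [101. 102.] 3.3
scene spat 496 [491. 387.] [ 55. 204.] 88.1
scene slides 164 [ 443. -100.] [25. 80.] 13.2
scene rack 1834 [563.  43.] [199.  58.] 1.2
side box 701 [555. 293.] [102. 106.] 2.2
side spat 229 [487. 391.] [ 23. 148.] 87.6
side slides 370 [ 443. -105.] [29. 79.] 12.8
side rack 2727 [563.  41.] [201.  61.] 0.6
[-0.55888292  0.50766603 -0.30238426  1.60043268  0.16682287  1.05896638
 -0.9073095 ]
[-0.34221692  0.56111649 -0.66983642  1.59745923  0.37666346  1.11567198
  0.46574409]
[-0.80087345  0.49860932  0.0829109   1.60388203 -0.04591066  1.04100499
 -2.27560202]
```

The box that matters is the small one, at px (245,232). The spatula is at (240,280) with its blade end at (215,263), farther from the robot. The slides are at (374,171) and the rack at (310,170). Next I move over the spatula and box for a close look.

```bash
cat > c.py <<'E'
from b import *
def look(tag,targets):
    s=get_state(); pose=(np.array(s["tcp_pos"]),Rof(s["eef_rot"]))
    im,D=vision.grab_frame("wrist"); cv2.imwrite(f"pics/{tag}.png",im); np.savez(f"{tag}.npz",D=D,p=pose[0],R=pose[1])
    out={}
    for t in targets:
        for k in models.masks_of("wrist",t)[:2]:
            m=np.array(k["mask"]); P,_=cloud("wrist",D,pose,m); out.setdefault(t,[]).append((k["p"],P,m))
            r=cv2.minAreaRect((P[:,:2]*1000).astype(np.float32))
            print(t,round(k["p"],2),np.round(k["point"]),np.median(P,0).round(4),np.percentile(P,1,0).round(3),np.percentile(P,99,0).round(3),np.round(r[0],1),np.round(r[1],1),round(r[2],2))
    return im,D,pose,out
if __name__=="__main__":
    ctrl.movep([.46,.35,.22],quat(np.pi/2))
    im,D,pose,o=look("w1",["spatula","slide_box","lip_mid"])
    np.save("spat.npy",o["spatula"][0][1]); np.save("box.npy",o["slide_box"][0][1])
    print(get_state()["time"])
E
python3 c.py
```

```text
spatula 0.84 [320. 201.] [0.4835 0.395  0.0133] [0.411 0.387 0.006] [0.568 0.404 0.016] [489.4 397.1] [ 19.7 160.3] 88.89
spatula 0.41 [ 12. 295.] [0.5864 0.0638 0.013 ] [0.464 0.045 0.003] [0.654 0.073 0.073] [510.7 116.4] [145.  320.2] 45.48
slide_box 0.95 [486. 204.] [0.4802 0.5517 0.0454] [0.417 0.499 0.004] [0.544 0.625 0.047] [480.7 583.9] [131.2 170.6] 0.1
slide_box 0.91 [221. 275.] [0.5495 0.2965 0.0353] [0.504 0.247 0.01 ] [0.602 0.345 0.037] [553.3 295.6] [100.6 100.8] 2.57
lip_mid 0.82 [226. 268.] [0.5501 0.2968 0.0353] [0.504 0.247 0.007] [0.602 0.345 0.037] [565.3 290.1] [123.9 112.8] 2.69
lip_mid 0.67 [491. 207.] [0.4803 0.5518 0.0454] [0.417 0.499 0.005] [0.544 0.624 0.047] [493.  583.9] [155.7 170.6] 0.08
2.4417
```

View pics/w1.png

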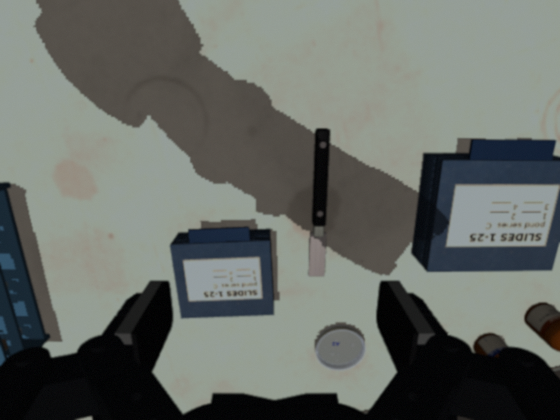

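The wrist view shows the small box (px 170–275, 225–318), its lip at its upper (robot-side) edge. The spatula is at px (320,128–277), with the blade pointing away from the robot. The sizes match what was given. Next I fit both and grasp the spatula.

```bash
cat > d.py <<'E'
from c import *
z=np.load("w1.npz"); P,_=cloud("wrist",z["D"],(z["p"],z["R"]))
def sel(lo,hi): return P[((P>lo)&(P<hi)).all(1)]
S=sel((.39,.375,.009),(.525,.42,.03)); r=cv2.minAreaRect((S[:,:2]*1e3).astype(np.float32)); print("handle",r,np.median(S[:,2]))
l=cv2.fitLine(S[:,:2].astype(np.float32),cv2.DIST_L2,0,.01,.01).ravel(); syaw=np.arctan(l[1]/l[0]); 
Sa=sel((.39,.375,.004),(.60,.42,.03)); u=np.array([np.cos(syaw),np.sin(syaw)]); n=np.array([-u[1],u[0]])
a=Sa[:,:2]@u; b=S[:,:2]@n; print("len",np.percentile(a,[.5,99.5])); a0=np.percentile(a,99.5)-.105
a1=np.percentile(a,.5)+.055
sp=u*(a0+a1)/2+n*(np.percentile(b,2)+np.percentile(b,98))/2
B=sel((.48,.22,.029),(.64,.37,.04)); r=cv2.minAreaRect((B[:,:2]*1e3).astype(np.float32)); print("box",r,np.median(B[:,2]))
T=B[B[:,0]>.522]; rt=cv2.minAreaRect((T[:,:2]*1e3).astype(np.float32)); print("lid part",rt)
byaw=np.radians(r[2] if r[2]<45 else r[2]-90)
ub=np.array([np.cos(byaw),np.sin(byaw)]); nb=np.array([-ub[1],ub[0]])
x=B[:,:2]@ub; y=B[:,:2]@nb; print(np.percentile(x,[.5,99.5]),np.percentile(y,[.5,99.5]))
X=np.percentile(x,[.5,99.5]); Y=np.percentile(y,[.5,99.5])
bc=ub*(X.mean()+.007)+nb*Y.mean()
print("spat",sp,np.degrees(syaw),a1-a0,"box",bc,np.degrees(byaw))
np.savez("fit.npz",sp=sp,syaw=syaw,bc=bc,byaw=byaw)
q=quat(np.pi/2+syaw)
ctrl.movep([*sp,.10],q); ctrl.movel([*sp,.004],max_speed=.08)
print(get_state()["contact_force"]); ctrl.close_gripper(45); ctrl.pause(.2)
s=get_state(); print(s["width"],s["gripper_force"],s["tcp_pos"],s["contact_force"],s["time"])
E
python3 d.py
```

```text
handle ((467.10186767578125, 395.8193359375), (115.63539123535156, 14.968500137329102), 0.3953048586845398) 0.01404671685159703
len [0.40858116 0.56771177]
box ((553.3013916015625, 295.55987548828125), (100.53812408447266, 100.76881408691406), 2.6016976833343506) 0.03532753844571057
lid part ((562.00048828125, 296.0458068847656), (83.0863265991211, 100.95122528076172), 2.011945962905884)
[0.5164928  0.61522932] [0.22071088 0.32008268]
spat [0.46456189 0.39554214] -0.20460133 0.0008693974912469815 box [0.55999656 0.29612171] 2.6016976833343506
[0.44159802 0.0344669  0.20012234]
0.012778289180375 44.957345724105835 [0.46462055 0.39568645 0.00420026] [-0.8620548   0.06969855  4.32468041] 5.225
```

```bash
cat > e.py <<'E'
from c import *
s=get_state(); p=np.array(s["tcp_pos"])
ctrl.movel([*p[:2],.12],max_speed=.1)
im,D,pose,o=look("w2",["spatula"])
P=o["spatula"][0][1]; L=(P-pose[0])  # world-aligned rel. to TCP
for a in np.arange(-.06,.12,.012):
    m=(L[:,0]>=a)&(L[:,0]<a+.012)
    if m.sum()>3: print(round(a+.006,3),m.sum(),np.median(L[m],0).round(4),np.ptp(L[m][:,1]).round(4))
s=get_state();print(s["width"],s["contact_force"],s["wrist_torque"],s["time"])
E
python3 e.py
```

```text
spatula 0.65 [278. 269.] [0.4532 0.3961 0.1292] [0.409 0.389 0.123] [0.523 0.403 0.131] [520.1 395.7] [222.2  17.9] 0.77
-0.054 759 [-0.0522  0.0011  0.0096] 0.0136
-0.042 1017 [-0.0422  0.0007  0.0101] 0.0139
-0.03 941 [-0.0301  0.0011  0.01  ] 0.0135
-0.018 876 [-0.0182  0.001   0.0101] 0.0137
-0.006 747 [-0.0062  0.0006  0.0101] 0.0123
0.006 692 [0.006  0.0006 0.0101] 0.0127
0.018 663 [0.018  0.0005 0.01  ] 0.013
0.03 632 [0.0298 0.0005 0.01  ] 0.0138
0.042 451 [0.0405 0.0005 0.0096] 0.0136
0.054 486 [0.0535 0.0007 0.0072] 0.0179
0.066 28 [0.0607 0.0011 0.004 ] 0.0139
0.012494008544329579 [ 0.2132256   0.65140365 -1.04196379] [ 0.01563102  0.05661869 -0.00535779] 6.6333
```

View pics/w2.png

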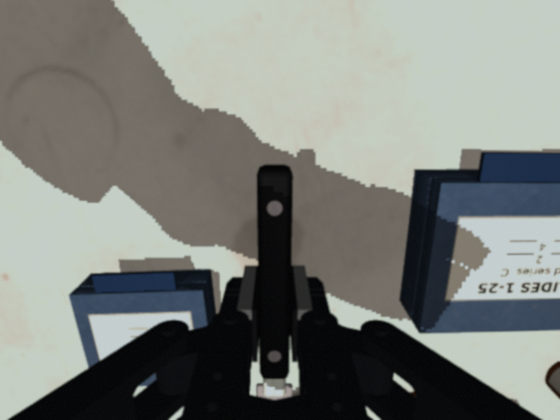

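```bash
cat > f.py <<'E'
from c import *
f=np.load("fit.npz"); bc,byaw=f["bc"],float(f["byaw"])
ub=np.array([np.cos(byaw),np.sin(byaw)]); nb=np.array([-ub[1],ub[0]])
def bw(x,y,z): return [*(bc+ub*x+nb*y),z]
def tcp(xt,zt): return bw(xt-.105,0,zt-.0043)   # top edge of blade tip at box (xt,zt)
def tip(th):
    lx=-.047-.003*min(th/1.57,1)-.044; lz=.007; c,s=np.cos(th),np.sin(th)
    return .044+lx*c+lz*s, .023-lx*s+lz*c
def arc(a,b,v=.05):
    n=max(1,int(np.ceil(abs(b-a)/.12)))
    for th in np.linspace(a,b,n+1)[1:]:
        ctrl.movel(tcp(*tip(th)),max_speed=v); s=get_state(); F=np.array(s["contact_force"])
        print(round(th,2),F.round(1),np.array(s["wrist_torque"]).round(2))
        if np.linalg.norm(F)>25: raise SystemExit("force")
if __name__=="__main__":
    q=quat(np.pi/2+byaw)
    ctrl.movep(tcp(-.080,.09),q)
    ctrl.movel(tcp(-.075,.0255),max_speed=.12)
    print(get_state()["contact_force"])
    ctrl.movel(tcp(-.047,.0265),max_speed=.05); print(get_state()["contact_force"])
    arc(0,.36,.03)
    im,D=vision.grab_frame("scene"); cv2.imwrite("pics/s1.png",cv2.resize(im[150:330,140:350],None,fx=3,fy=3))
    print(get_state()["time"])
E
python3 f.py
```

```text
[ 0.56188424 -0.12721196 -0.2637838 ]
[-0.45112422 -0.27654411 -0.87159161]
0.12 [ 0.2  1.  -1. ] [0.03 0.01 0.03]
0.24 [-0.1 -0.2 -0. ] [-0.01  0.01 -0.02]
0.36 [ 0.9 -1.3 -1.7] [ 0.01  0.01 -0.03]
10.3833
```

View pics/s1.png

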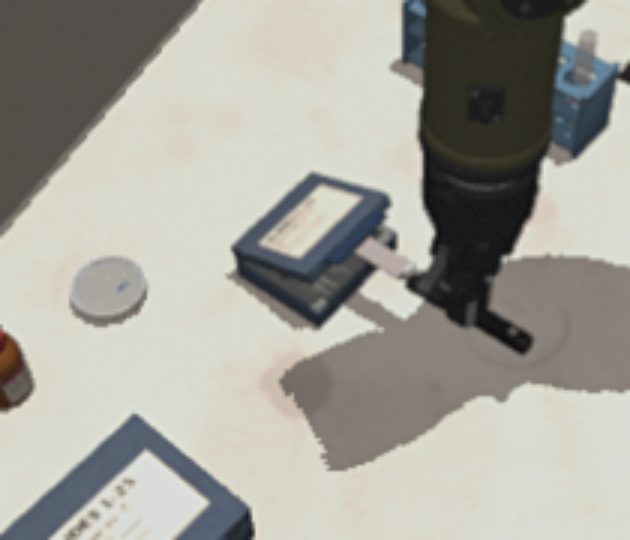

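The blade is under the lip and the lid is lifting with almost no force, so I continue the arc.

```bash
cat > g.py <<'E'
from f import *
arc(.36,1.9,.06)
x,z=tip(1.9); ctrl.movel(tcp(x-.06,z+.005),max_speed=.1)
im,D=vision.grab_frame("scene"); cv2.imwrite("pics/s2.png",cv2.resize(im[150:330,140:350],None,fx=3,fy=3))
P,_=cloud("scene",D); Q=np.c_[(P[:,:2]-bc)@ub,(P[:,:2]-bc)@nb,P[:,2]]
m=(Q[:,0]>.03)&(Q[:,0]<.15)&(abs(Q[:,1])<.048)&(Q[:,2]>.05)&(Q[:,2]<.14); print(m.sum(),np.percentile(Q[m],[2,50,98],axis=0).round(3))
for zz in(.06,.075,.09,.105):
    k=m&(abs(Q[:,2]-zz)<.006); print(zz,k.sum(),np.median(Q[k,0]) if k.any() else None)
print(get_state()["time"])
E
python3 g.py
```

```text
0.48 [-0.4 -0.5 -0.7] [-0.01 -0.01 -0.02]
0.6 [-0.5 -1.  -1.7] [ 0.   -0.01 -0.02]
0.72 [ 0.1 -0.1 -1.2] [ 0.01  0.03 -0.02]
0.83 [ 0.1  0.1 -1. ] [ 0.01 -0.05  0.01]
0.95 [-0.6 -0.3 -0.7] [-0.02  0.01 -0.01]
1.07 [ 0.3  0.1 -0.4] [0.04 0.04 0.04]
1.19 [-0.3  0.9 -0.9] [-0.01  0.02 -0.02]
1.31 [ 0.9  0.2 -1.3] [-0.01 -0.01  0.02]
1.43 [-0.1 -0.4 -0.5] [-0.01  0.03 -0.05]
1.54 [-0.3  0.3 -0. ] [-0.    0.05 -0.01]
1.66 [ 0.2 -0.6  0.6] [-0.    0.04 -0.  ]
1.78 [-0.5 -0.2 -0.3] [ 0.01  0.04 -0.  ]
1.9 [0.4 0.5 0. ] [0.05 0.01 0.03]
797 [[ 0.066 -0.046  0.051]
 [ 0.077 -0.001  0.082]
 [ 0.089  0.047  0.116]]
0.06 152 0.07053034408649461
0.075 151 0.07615856552320162
0.09 128 0.0811683765134022
0.105 179 0.0824091509728824
15.5167
```

View pics/s2.png

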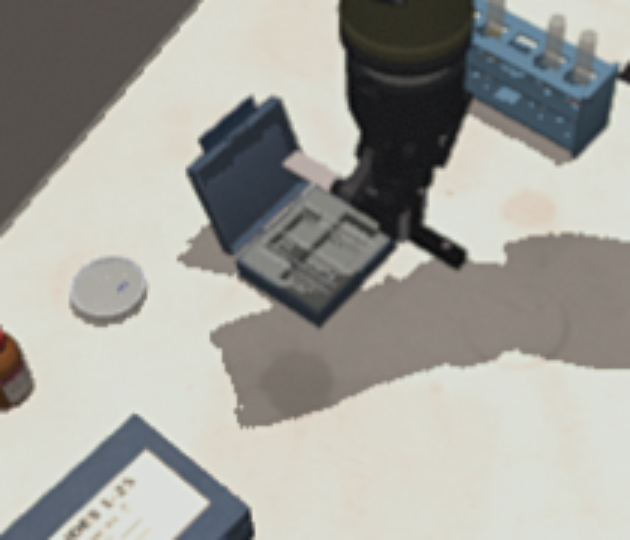

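The lid leans back at about 1.92 rad and is clear of the blade. Next I lay the spatula down at its old spot, then go and look at the slides.

```bash
cat > k.py <<'E'
from f import *
sp,syaw=f["sp"],float(f["syaw"])
p=np.array(get_state()["tcp_pos"])
ctrl.movel([p[0]-.05,p[1],.16],max_speed=.2)
ctrl.movep([*sp,.10],quat(np.pi/2+syaw)); ctrl.movel([*sp,.015],max_speed=.12); ctrl.movel([*sp,.0046],max_speed=.03)
print(get_state()["contact_force"]); ctrl.ungrasp(); ctrl.pause(.2)
ctrl.movel([*sp,.10],max_speed=.15)
im,D,pose,o=look("w3",["spatula"])
ctrl.movep([.45,.20,.27],quat(np.pi/4)); 
ctrl.movep([.443,-.095,.18],quat(np.radians(13)))
im,D,pose,o=look("w4",["slides"])
P,_=cloud("wrist",D,pose); Q=P[(abs(P[:,0]-.443)<.035)&(abs(P[:,1]+.103)<.055)&(P[:,2]>.0075)&(P[:,2]<.02)]
print(len(Q),np.median(Q[:,2]),cv2.minAreaRect((Q[:,:2]*1e3).astype(np.float32)))
print(get_state()["time"])
E
python3 k.py
```

```text
[ 0.61026949  0.06260314 -1.2815546 ]
spatula 0.88 [274. 240.] [0.4784 0.3961 0.0136] [0.41  0.388 0.007] [0.567 0.404 0.016] [489.1 395.7] [159.9  17.9] 0.23
slides 0.86 [270. 196.] [ 0.4409 -0.0997  0.0111] [ 0.422 -0.14   0.004] [ 0.46  -0.064  0.013] [ 441.8 -104. ] [27.  81.4] 13.73
2325 0.011136635630605185 ((441.0043029785156, -102.40292358398438), (25.546218872070312, 76.3805923461914), 13.691933631896973)
22.0167
```

View pics/w4.png

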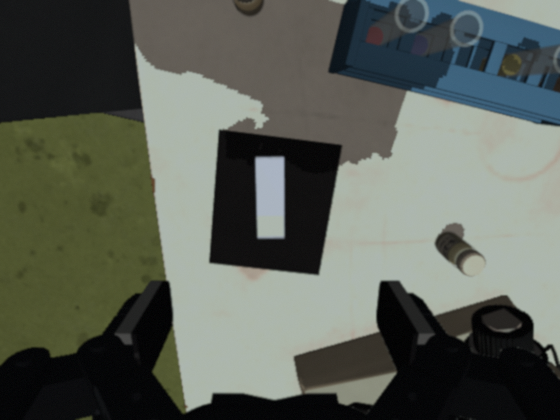

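The slides lie on the mat at px (270,157–239), measured 25.5 × 76.4 mm with the top at z = 11 mm, as specified. The stage is off to the lower right. I grasp them now.

```bash
cat > m.py <<'E'
from c import *
c=[.4410,-.1024]; q=quat(np.radians(13.69))
ctrl.movep([*c,.07],q); ctrl.movel([*c,.0045],max_speed=.06)
print(get_state()["contact_force"]); ctrl.close_gripper(40); ctrl.pause(.2)
s=get_state(); print(s["width"],s["gripper_force"],s["tcp_pos"],s["contact_force"])
ctrl.movel([*c,.03],max_speed=.05); ctrl.movel([*c,.19],max_speed=.15)
s=get_state();print(s["width"],s["gripper_force"])
im,D,pose,o=look("w5",["slides"])
P,_=cloud("wrist",D,pose); L=(P-pose[0])@pose[1]
m=(abs(L[:,0])<.05)&(abs(L[:,1])<.02)&(abs(L[:,2])<.03); L=L[m]
for a in np.arange(-.05,.05,.01):
    k=(L[:,0]>=a)&(L[:,0]<a+.01)&(abs(L[:,1])<.01)
    if k.sum()>3: print(round(a+.005,3),k.sum(),np.median(L[k],0).round(4))
print(np.percentile(L,[1,99],axis=0).round(4)); print(get_state()["time"])
E
python3 m.py
```

```text
[-0.04962452  0.1008217   0.28605122]
0.024323925096271338 39.26936209201813 [ 0.44108932 -0.10244706  0.00479839] [-0.73440293 -0.16031063  6.32251639]
0.02393229865952099 39.25644814968109
slides 0.27 [261.   1.] [0.3912 0.0412 0.0153] [0.381 0.04  0.004] [0.399 0.047 0.029] [390.2  42.8] [19.1  5. ] 12.4
-0.035 593 [-0.034   0.0001 -0.0065]
-0.025 801 [-0.025  -0.0003 -0.0065]
-0.015 868 [-0.015   0.0001 -0.0063]
-0.005 889 [-0.0049  0.     -0.0062]
0.005 967 [ 0.0051  0.     -0.0062]
0.015 1018 [ 0.0151 -0.     -0.0062]
0.025 1083 [ 0.025  -0.0001 -0.0062]
0.035 1220 [ 0.0353 -0.0001 -0.0059]
[[-0.037  -0.0184 -0.0286]
 [ 0.0382  0.0174 -0.0001]]
26.5333
```

View pics/w5.png

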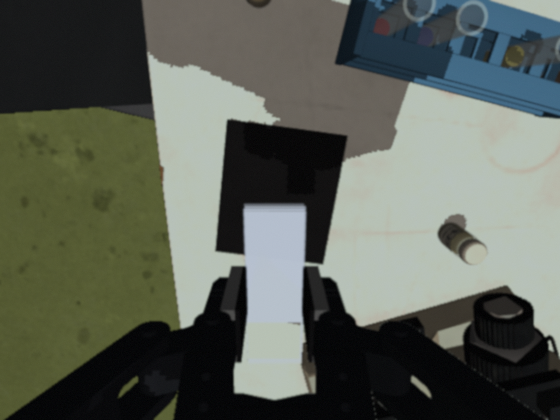

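```bash
cat > n.py <<'E'
from f import *
q=quat(byaw)
ctrl.movel([.50,-.03,.20],max_speed=.15); ctrl.movep([.53,.05,.20],q)
ctrl.movep(bw(-.013,.0,.16),q)
im,D,pose,o=look("w6",[])
P,_=cloud("wrist",D,pose); Q=np.c_[(P[:,:2]-bc)@ub,(P[:,:2]-bc)@nb,P[:,2]]
m=(abs(Q[:,2]-.022)<.004)&(abs(Q[:,0])<.06)&(abs(Q[:,1])<.065); R=Q[m]; print(len(R),np.median(R[:,2]),np.percentile(R,[.5,99.5],axis=0).round(4)); print(cv2.minAreaRect((R[:,:2]*1e3).astype(np.float32)))
# pocket floor points
m=(Q[:,2]<.016)&(Q[:,2]>.006)&(abs(Q[:,0])<.040)&(abs(Q[:,1])<.047); R=Q[m]; print(len(R))
g=np.zeros((12,12),int)
R2=R[R[:,0]<.007]; 
if len(R2): print("floor",np.percentile(R2,[1,50,99],axis=0).round(4))
for y in np.arange(-.05,.055,.01):
    k=(abs(Q[:,1]-y)<.005)&(abs(Q[:,0])<.06)&(Q[:,2]<.04)&(Q[:,2]>.017)
    if k.sum()>5: print(round(y,3),k.sum(),"front rim x",np.percentile(Q[k,0],1).round(4))
print(get_state()["time"],get_state()["width"])
E
python3 n.py
```

```text
7732 0.022645644853344776 [[-0.0421 -0.0493  0.0183]
 [ 0.056   0.0497  0.0259]]
((7.189014434814453, 0.0258331298828125), (100.27943420410156, 99.818603515625), 89.542724609375)
3088
floor [[-0.0294 -0.0087  0.0089]
 [-0.0126  0.0155  0.0106]
 [ 0.0045  0.0402  0.0153]]
-0.05 414 front rim x -0.0417
-0.04 677 front rim x -0.0416
-0.03 740 front rim x -0.042
-0.02 570 front rim x -0.0417
-0.01 566 front rim x -0.0422
0.0 841 front rim x -0.0419
0.01 1000 front rim x -0.0416
0.02 1026 front rim x -0.042
0.03 1249 front rim x -0.0414
0.04 1355 front rim x -0.0416
0.05 880 front rim x -0.0412
28.775 0.02393916891042582
```

View pics/w6.png

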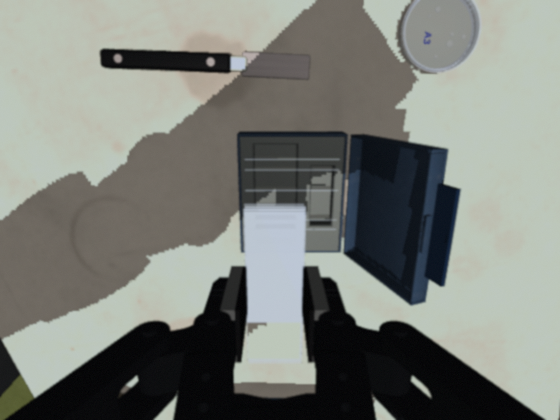

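The fit agrees with the open box to within 0.5 mm, the lid stays open, and the spatula lies flat. Next comes the descent to the hover and a final check.

```bash
cat > p.py <<'E'
from f import *
ctrl.movel(bw(-.0125,-.0006,.07),max_speed=.1); ctrl.movel(bw(-.0125,-.0006,.0388),max_speed=.03); ctrl.pause(.3)
s=get_state(); print(s["tcp_pos"],bw(-.0125,-.0006,.0388),s["contact_force"],s["width"],s["gripper_force"],s["time"])
im,D,pose,o=look("w7",[])
P,_=cloud("wrist",D,pose); L=(P-pose[0])@pose[1]
m=(abs(L[:,0])<.05)&(abs(L[:,1])<.01)&(abs(L[:,2])<.012); print(np.percentile(L[m],[1,50,99],axis=0).round(4)) 
for a in(-.03,0,.03): k=m&(abs(L[:,0]-a)<.005); print(a,np.median(L[k,2]).round(4))
im,D=vision.grab_frame("scene"); cv2.imwrite("pics/s3.png",cv2.resize(im[150:330,140:350],None,fx=3,fy=3))
E
python3 p.py
```

```text
[0.54759293 0.29498092 0.03893219] [np.float64(0.5475366809300662), np.float64(0.29495491864972606), 0.0388] [-0.13732071  0.67413931 -1.27483508] 0.02425632853196091 39.26247596740723 31.3167
[[-0.0375 -0.0098 -0.0075]
 [ 0.0058 -0.0001 -0.0062]
 [ 0.038   0.0098  0.0001]]
-0.03 -0.0064
0 -0.0062
0.03 -0.0061
```

View pics/s3.png

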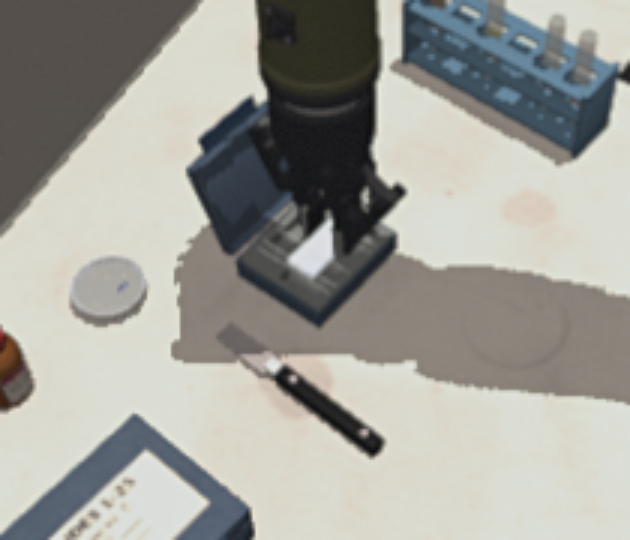

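The slides hover level over the pocket, the lid is open and nothing is touching, so I hand in.

```bash
python3 -c "
from station import ticket
print(ticket.close_job())"
```

```text
the job is handed in; nothing more can be done
None
```

The job is handed in after about 32 s of robot time: the lid was prised open to about 1.92 rad, the spatula is flat on the worktop, and the slides are held level about 1.5 cm above the long pocket; the hand-in returned no verdict.

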